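# Make up two gearbox rebuild kits

## Task

Make up the two gearbox kits from the parts on the bench. In the tray that holds the shaft, put the large gear in the wide bay and the bearing in the narrow bay; in the tray that holds the bolts, put the three-armed flange in the wide bay and the plain sleeve in the narrow bay. Set each part down, without dropping it, upright as it stands now and flat on the floor of its bay; leave the small gear and the hexagon nut where they are.

Things in the scene. Friction and masses are not known exactly. Their poses are not given: they have to be found in the camera images.
- large_gear_mid (a point): The larger of two steel gears, lying flat with its hub up: toothed disc 84 mm across and 18 mm thick, on it a round hub 36 mm in diameter up to 54 mm over all (the place to grip it). About 0.6 kg. This point is its centre, half-way up, on its upright axis; z points up along the axis.
- bearing_mid (a point): Double-row ball bearing, a steel cylinder 48 mm in diameter and 36 mm high with its balls showing on top, standing on its flat face; it does not spin. About 0.25 kg. This point is its centre, half-way up, on its upright axis; z points up along the axis.
- flange_mid (a point): Aluminium drive flange lying with its hub up: three arms with a hole each, 14 mm thick, reaching 42 mm from the axis, and a round hub 36 mm in diameter up to 54 mm over all (the place to grip it). About 0.4 kg. This point is its centre, half-way up, on its upright axis; z points up along the axis.
- sleeve_mid (a point): Plain steel sleeve, a smooth tube 34 mm outside, 22 mm inside and 56 mm high, standing on end. About 0.18 kg. This point is its centre, half-way up, on its upright axis; z points up along the axis.
- small_gear_mid (a point): The smaller gear, shaped like the large one: disc 58 mm across and 18 mm thick, hub 26 mm in diameter up to 44 mm. It stays where it is. This point is its centre, half-way up, on its upright axis; z points up along the axis.
- nut_mid (a point): Steel hexagon shaft nut, 46 mm across flats, 24 mm high, lying flat. It stays where it is. This point is its centre, half-way up, on its upright axis; z points up along the axis.
- shaft_tray: Fixed grey kit tray, 162 x 208 mm (x, y), with one toothed shaft fixed in the trough at its +x edge (up to 35 mm high). Floor 4 mm thick; walls 4 mm, 16 mm high over all. Bays 110 mm along x, centred at x = -22 mm: wide, 112 mm along y, at y = +44 mm; narrow, 84 mm, at y = -58 mm. Origin: centre of underside, z up. In the narrow bay there is most finger room along x.
- bolt_tray: Fixed grey kit tray, 162 x 208 mm (x, y), with four short bolts fixed in the trough at its +x edge (up to 35 mm high). Floor 4 mm thick; walls 4 mm, 16 mm high over all. Bays 110 mm along x, centred at x = -22 mm: wide, 112 mm along y, at y = -44 mm; narrow, 84 mm, at y = +58 mm. Origin: centre of underside, z up. In the narrow bay there is most finger room along x.
Things that resemble listed ones, but are neither listed nor needed, are in the scene too. Leave any green or red look-alike of the part that bears flange_mid alone.

How it is judged:
By the outcome, as a careful person would: the job done as asked, in the order asked, and still so for the second after the job is handed in, with the robot touching nothing.
It also fails if it takes over 90 s, if anything falls off the work surface, if the arm or the gripper's body presses on something with over 40 N, if the wrist force passes 120 N, or if a joint passes its speed limit or range.

## Robot

A 6-joint arm with a two-finger parallel gripper is mounted at the origin on the work surface. World frame = base frame: x ahead of the robot, y to its left, z up, the work surface at z = 0. Lengths are in mm, angles in rad, forces in N, time in s.
With the tool pointing down it reaches from about 275 to 1000 mm from the base axis. Payload 8.4 kg.
Tool frame: the origin (TCP) lies at the centre of the arm's flange, where the gripper is bolted on; the fingertips stand r.tip_extent ahead of it and the grasp point (between the pads) lies 155 mm ahead of it (r.tip_extent is the distance from the TCP to the fingertips, in mm); z points along the fingers, y is the direction in which the jaws open and shut (so a half turn about z gives the same grasp; the last joint's range is limited). The gripper opens to 85 mm and grips with 20 to 120 N. Pads are 22 mm wide; open, the fingers measure 114 mm over their backs; the gripper's body (76 mm by 85 mm) begins 54 mm behind the grasp point. The pads swing forward as they close: fully open they stand 13 mm farther back than shut.
Start: joints at [-1.328, 0.353, 1.633, -0, 1.155, -0.002], TCP at [151.475, -606.37, 404.681] pointing down, gripper open.
Joint ranges: [-2.63, 2.63], [-0.92, 2.1], [0.06, 2.66], [-1.3, 4.44], [0, 2.69], [-3.02, 3.02]. Speed limits (rad/s): [2.22, 2.22, 2.79, 3.14, 3.14, 3.14].

## Interface

Orientations are given as [roll, pitch, yaw] about the fixed x, y, z axes, in that order (R = Rz(yaw) Ry(pitch) Rx(roll)).
In Python, from rig import sense, grab_frame, job, r gives the robot as it stands. The module is installed in compiled form; this text tells all that it offers.
- The arm moves only by the shell command python3 -m creep 'ROWS' [FORCE]. ROWS is JSON, a list of rows, each a list of 7 numbers: the turn, a rotation vector about the tool's x, y, z in rad, then the shift along the tool's x, y, z in mm, then the closure, from 0 (fully open) to 1 (shut). In form: [[wx, wy, wz, dx, dy, dz, fingers], ...]. A call has 1 to 10 rows; each row shifts and turns the pose as measured when the row begins, along the tool's axes as they then stand; what a row does not reach is not made up. A row lasts 1/12 s, in which the tool goes at most 41.7 mm and 7.16 degrees, less where a joint would pass 70% of its speed; a pose out of reach is approached as far as the arm can. A call with a gripper value outside its range is refused whole. The fingers move at their own pace and stop on an object; FORCE is the grip in N (left out, the last holds). Time passes only in rows, so rows that do not move let the fingers close. It gives the time, the measured TCP pose, the force and the opening at its end, in the units of the state.
- sense(): the state, without advancing time (a new reading comes with each control period).
- grab_frame(name): name is "scene" or "top" or "wrist"; returns a dict with "color" (384x512x3 uint8, red, green, blue), "mtx" (3x3 intrinsics, pixels), "T" (4x4, takes a point from camera to world coordinates). Camera axes: x right, y down, z forward; pixel columns grow to the right and rows downward; lengths in mm; the calibration is good to about 2 mm. A picture is of the moment at which its call begins. There is no depth.
- job.sign_off(): hands the job in, once; it reports no verdict.
The state is a dict: "clock": time; "qpos": joint angles; "qvel": joint speeds; "joint_efforts": joint torques, N m; "eef_pos": TCP position; "tcp_rot": TCP orientation; "contact_force": force on the tool from outside, world axes, zero at the start; "wrist_torque": the same for the moment, N m; "opening": opening from 0.0 (shut) to 1.0 (fully open).
Only numpy, scipy, OpenCV 4.12 (cv2) and the standard library are available. Lean on these libraries where they do the work, as an engineer would, in place of code of your own. Each camera call takes 0.05 s, during which the arm holds its last target.

## Working session

There is one attempt and no reset: what is moved stays moved. The work goes in short steps, Python scripts to look and compute and a shell command to move; the robot and the scene stay as the last step left them, time stands still between calls to the robot, and variables do not carry over. Pictures are saved under pics/ and viewed, and the job is handed in when it is done.

```bash
mkdir -p pics
python3 - <<'E'
from rig import sense, grab_frame, job, r
import cv2
print(sense(), r.tip_extent)
for n in ["scene","top","wrist"]:
    f=grab_frame(n); cv2.imwrite(f"pics/{n}0.png",cv2.resize(f["color"][:,:,::-1],(800,600),interpolation=cv2.INTER_CUBIC))
    print(n,f["mtx"],f["T"])
E
```

```text
{'clock': 0.0, 'qpos': array([-1.32840374e+00,  3.53646074e-01,  1.63415231e+00,  1.20364175e-06,
        1.15522802e+00, -2.39236697e-03]), 'qvel': array([ 0.00040764,  0.00160127, -0.00069373,  0.00115022,  0.00037891,
       -0.00107366]), 'joint_efforts': array([-2.60180735e-03, -6.05263066e+01, -3.42069983e+01, -2.48932347e-04,
        9.44874046e-03,  1.32806952e-05]), 'eef_pos': array([ 151.41261919, -606.12657419,  403.95503907]), 'tcp_rot': array([-3.14015892e+00, -4.53053021e-06,  2.44784461e-01]), 'contact_force': array([0.47007119, 1.27714903, 0.56255795]), 'wrist_torque': array([-0.03431291,  0.01089608,  0.00137987]), 'opening': 0.9999822940077174} 173.4
scene [[413.90754463   0.         252.88414176]
 [  0.         413.90754463 189.98735614]
 [  0.           0.           1.        ]] [[ 7.03941112e-02  7.90912692e-01 -6.07866583e-01  1.07777230e+03]
 [ 9.97494305e-01 -6.01228209e-02  3.72874962e-02 -3.06563230e+01]
 [-7.05549975e-03 -6.08968275e-01 -7.93163198e-01  8.77963317e+02]
 [ 0.00000000e+00  0.00000000e+00  0.00000000e+00  1.00000000e+00]]
top [[491.22687414   0.         263.74656518]
 [  0.         491.22687414 194.592824  ]
 [  0.           0.           1.        ]] [[-2.70030639e-02 -9.93621121e-01  1.09489280e-01  3.07640314e+02]
 [-9.99593215e-01  2.78451221e-02  6.16884191e-03  8.15816723e+00]
 [-9.17823399e-03 -1.09278164e-01 -9.93968834e-01  1.35322261e+03]
 [ 0.00000000e+00  0.00000000e+00  0.00000000e+00  1.00000000e+00]]
wrist [[290.0474369    0.         254.8368621 ]
 [  0.         290.0474369  189.09052363]
 [  0.           0.           1.        ]] [[ 2.41777999e-01 -9.29185413e-01 -2.79567285e-01  2.24170657e+02]
 [-9.70331557e-01 -2.31603108e-01 -6.94022303e-02 -5.88659432e+02]
 [-2.61112103e-04  2.88052892e-01 -9.57614465e-01  3.73184437e+02]
 [ 0.00000000e+00  0.00000000e+00  0.00000000e+00  1.00000000e+00]]
```

View pics/top0.png

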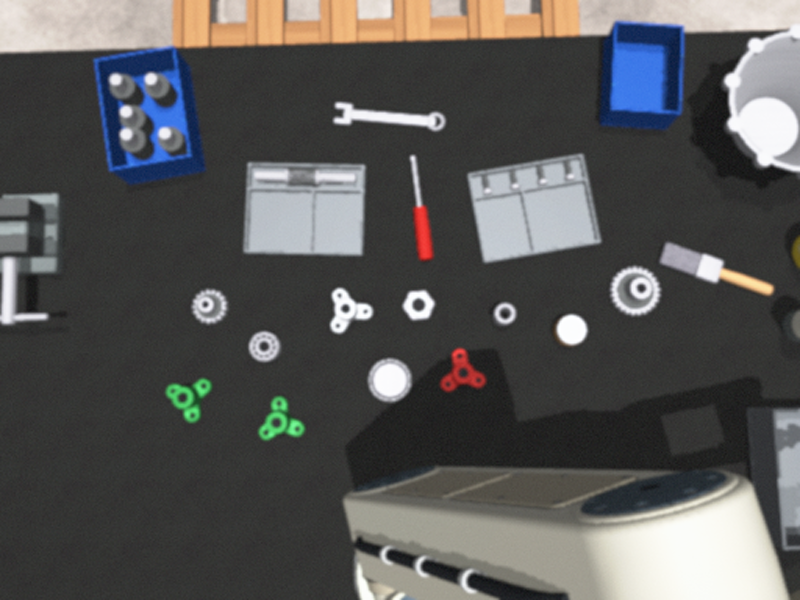

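View pics/scene0.png

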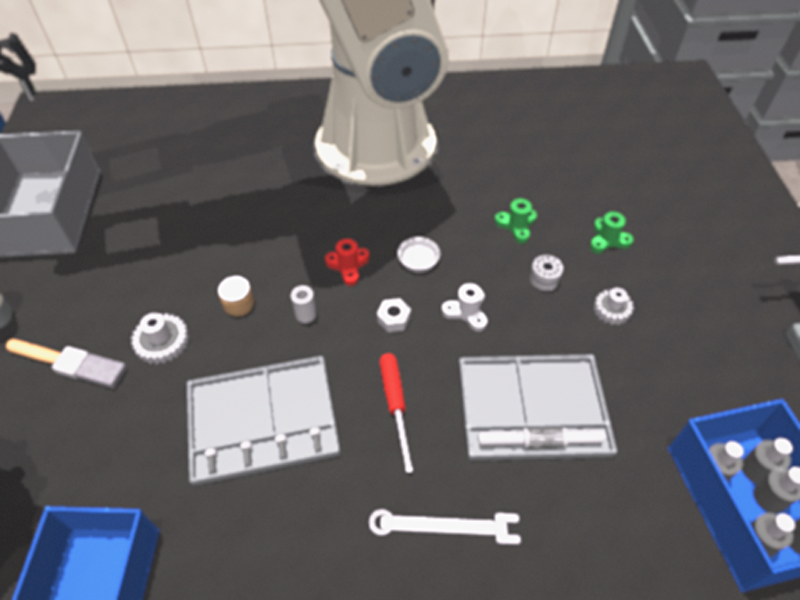

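View pics/wrist0.png

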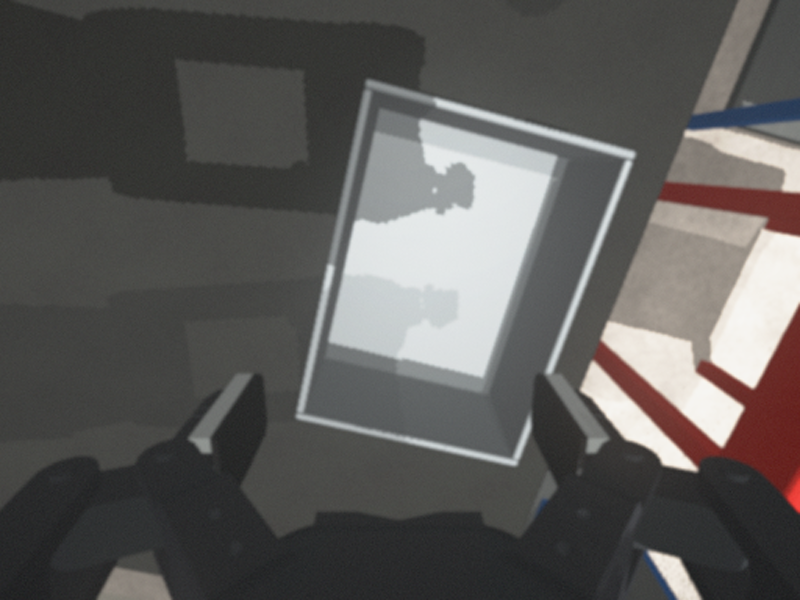

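The top view (800x600) shows the large gear at (636,291), small gear (209,306), bearing (264,346), flange (345,310), sleeve (504,313), nut (418,305), shaft tray about (305,210) and bolt tray about (535,208). I'll enlarge these for exact pixels.

```bash
cat > h.py <<'E'
import numpy as np, cv2
from rig import sense, grab_frame, job, r
def crop(f,x0,y0,w,h,s,name):
    c=f["color"][y0:y0+h,x0:x0+w,::-1]
    c=cv2.resize(c,None,fx=s,fy=s,interpolation=cv2.INTER_CUBIC)
    for i in range(0,w,10):
        cv2.line(c,(i*s,0),(i*s,6 if i%50 else 14),(0,255,255),1)
        if i%20==0: cv2.putText(c,str(x0+i),(i*s+1,22),0,.35,(0,255,255),1)
    for i in range(0,h,10):
        cv2.line(c,(0,i*s),(6,i*s),(0,255,255),1)
        if i%20==0: cv2.putText(c,str(y0+i),(8,i*s+4),0,.35,(0,255,255),1)
    cv2.imwrite(f"pics/{name}.png",c)
def ray(f,u,v,z):  # native px, (pixel idx) -> world at height z
    d=f["T"][:3,:3]@np.linalg.inv(f["mtx"])@np.array([u,v,1.]); o=f["T"][:3,3]
    return o+d*(z-o[2])/d[2]
def proj(f,p):
    T=np.linalg.inv(f["T"]); c=T[:3,:3]@np.asarray(p,float)+T[:3,3]; q=f["mtx"]@c; return q[:2]/q[2]
E
python3 - <<'E'
from h import *
f=grab_frame("top")
np.save("top.npy",f,allow_pickle=True)
crop(f,150,95,130,72,6,"c1"); crop(f,280,90,150,120,5,"c2"); crop(f,110,170,130,80,6,"c3")
f=grab_frame("scene"); np.save("scene.npy",f,allow_pickle=True)
crop(f,70,160,160,120,5,"s1"); crop(f,240,130,160,120,5,"s2")
E
```

```text
(no output)
```

View pics/c1.png

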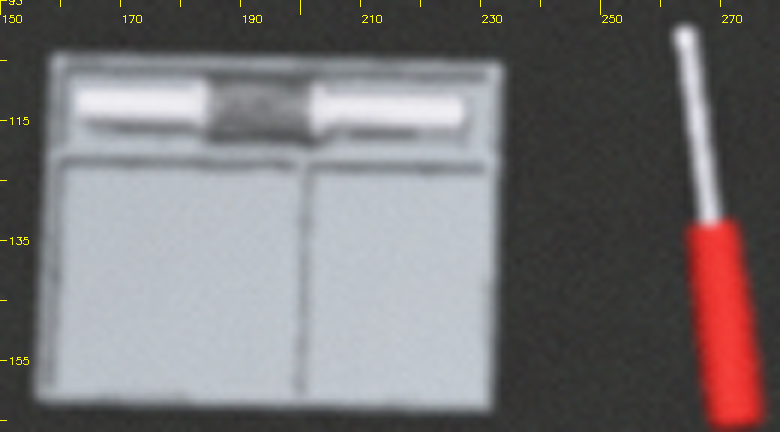

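View pics/c2.png

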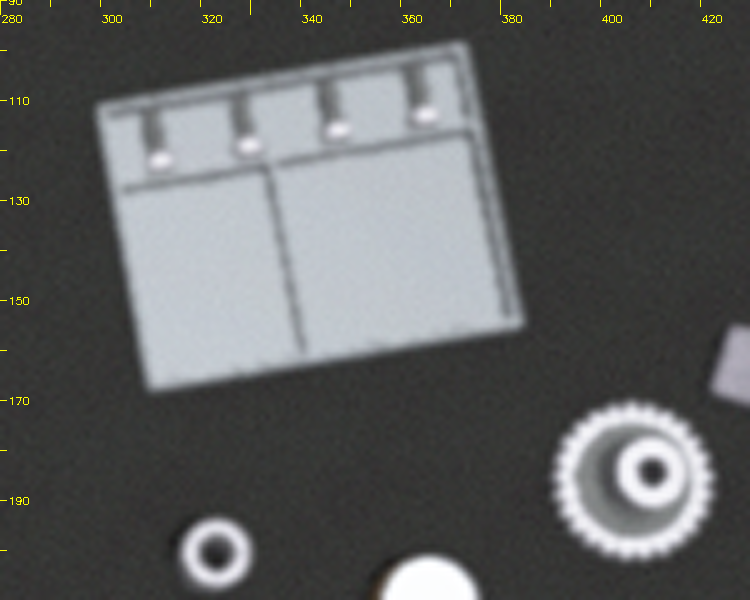

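View pics/c3.png

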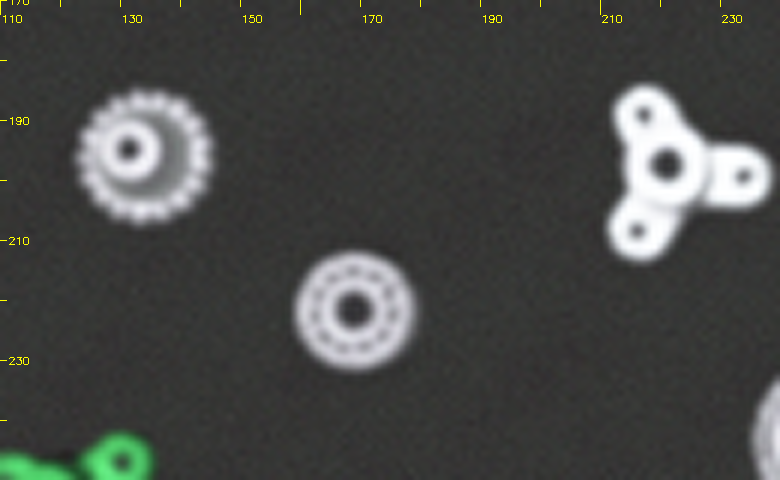

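View pics/s1.png

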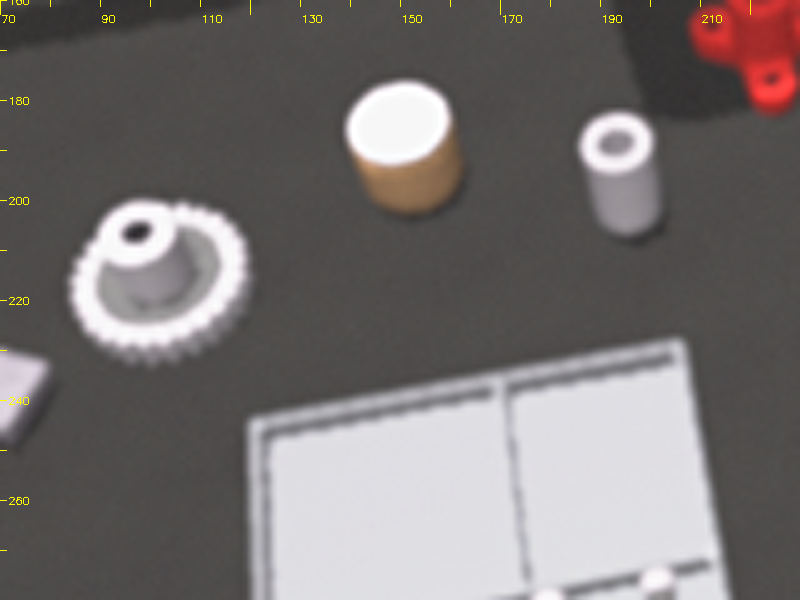

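View pics/s2.png

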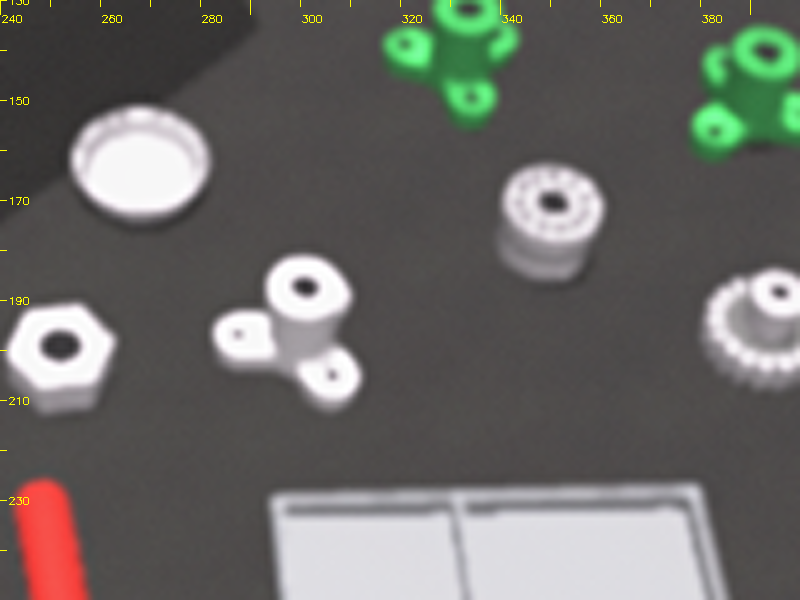

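```bash
cat > m.py <<'E'
from h import *
from scipy.optimize import minimize
t=np.load("top.npy",allow_pickle=True).item(); s=np.load("scene.npy",allow_pickle=True).item()
P={"gear":((409.8,183.8),(97.0,206.0),54),"bear":((168.6,221.4),(350.2,170.0),36),"flange":((220.9,196.9),(300.8,187.0),54),"sleeve":((323.0,200.0),(192.8,188.0),56)}
for k,(a,b,z) in P.items(): print(k,ray(t,*a,z)[:2].round(1),ray(s,*b,z)[:2].round(1))
print("gear disc",ray(t,406.4,185.8,18)[:2])
def mask(f,seed):
    g=cv2.cvtColor(f["color"],cv2.COLOR_RGB2GRAY)
    m=(cv2.GaussianBlur(g,(3,3),0)>112).astype(np.uint8)
    n,l=cv2.connectedComponents(m); c=(l==l[seed[1],seed[0]]).astype(np.uint8)
    pts=cv2.findNonZero(c); h=cv2.convexHull(pts); o=np.zeros_like(c); cv2.fillConvexPoly(o,h,1); return o
S=4
def hull(f,p):
    c,sn=np.cos(p[2]),np.sin(p[2])
    q=[proj(f,[p[0]+c*x-sn*y,p[1]+sn*x+c*y,z]) for x in(-81,81) for y in(-104,104) for z in(0,16)]
    return cv2.convexHull(np.array(q,np.float32))
for nm,st,ss,p0 in (("shaft",(180,140),(330,255),(500,130,0)),("bolt",(320,140),(150,250),(480,-150,.15))):
  for fs in ([(t,st)],[(s,ss)]):
    M=[(f,mask(f,sd)) for f,sd in fs]
    H=[(f,cv2.convexHull(cv2.findNonZero(cv2.resize(m,None,fx=S,fy=S,interpolation=0)).astype(np.float32)/S-.375)) for f,m in M]
    def cost(p):
        e=0
        for f,h in H:
            g=hull(f,p); ar,_=cv2.intersectConvexConvex(g,h); e+=cv2.contourArea(g)+cv2.contourArea(h)-2*ar
        return e
    best=min((minimize(cost,np.array(p0)+np.array(d),method="Nelder-Mead",options=dict(initial_simplex=np.array(p0)+np.array(d)+np.array([[0,0,0],[30,0,0],[0,30,0],[0,0,.15]]),xatol=.01,fatol=.01,maxiter=800)) for d in([0,0,0],[10,10,.05],[-10,-10,-.05])),key=lambda a:a.fun)
    print(nm,best.x.round(3),best.fun,[cv2.contourArea(h) for _,h in H])
E
python3 m.py
```

```text
gear [ 468.7 -372.9] [ 466.7 -375.5]
bear [387.5 273.8] [385.3 271.5]
flange [447.8 130.4] [446.  129.2]
sleeve [ 431.7 -140.4] [ 430.1 -142.3]
gear disc [ 467.96325926 -373.89783672]
shaft [ 6.33514e+02  2.04588e+02 -5.10000e-02] 171.7969553428702 [4536.0625]
shaft [ 6.28680e+02  2.03156e+02 -4.50000e-02] 302.92699714563787 [6184.8125]
bolt [ 6.22405e+02 -2.04024e+02  1.33000e-01] 241.54464025550988 [4639.8125]
bolt [ 6.18517e+02 -2.07292e+02  1.34000e-01] 360.1642572985147 [6374.3125]
```

```bash
python3 -m creep '[[0,0,-0.12,0,0,0,0],[0,0,-0.12,0,0,0,0],[0,0,-0.12,0,0,0,0],[0,0,-0.12,0,0,0,0],[0,0,-0.12,0,0,0,0],[0,0,-0.12,0,0,0,0],[0,0,-0.12,0,0,0,0],[0,0,-0.12,0,0,0,0],[0,0,-0.12,0,0,0,0],[0,0,-0.12,0,0,0,0]]' 40
```

```text
clock: 1.08
eef_pos: [151.3, -605.8, 402.8]
tcp_rot: [-3.14, -0.003, 1.489]
contact_force: [0.2, -0.4, -0.1]
opening: 1.0
```

```bash
python3 -m creep '[[0,0,-0.08,20,28,0,0],[0,0,0,23,31,0,0],[0,0,0,23,31,0,0],[0,0,0,23,31,0,0],[0,0,0,23,31,0,0],[0,0,0,23,31,0,0],[0,0,0,23,31,0,0],[0,0,0,23,31,10,0],[0,0,0,15,24,20,0],[0,0,0,0,0,20,0]]'
python3 - <<'E'
from h import *
f=grab_frame("wrist");crop(f,0,0,512,384,1,"w1");np.save("w1.npy",f,allow_pickle=True)
print(sense()["eef_pos"],sense()["tcp_rot"],sense()["qpos"]); print(proj(f,[467.7,-374,54]))
E
```

```text
clock: 1.92
eef_pos: [430.5, -403.8, 355.5]
tcp_rot: [3.135, 0.005, 1.575]
contact_force: [-0.7, -1.7, 0.2]
opening: 1.002
[ 428.29663797 -403.64885849  351.32676614] [3.14040596e+00 9.28578333e-04 1.57565636e+00] [-7.58371820e-01  3.52480481e-01  1.76399707e+00  1.74844023e-04
  1.02361571e+00 -7.63323257e-01]
[291.08504778 148.49905944]
```

View pics/w1.png

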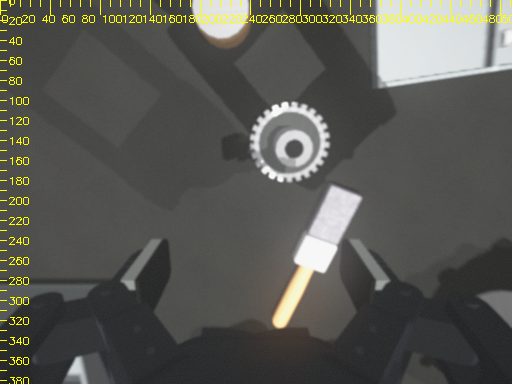

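Wrist view: the large gear's hub top is at (294,148), 3 px from the prediction, and the brush is well clear to its lower right.

```bash
python3 -m creep '[[0,0,0,15,20,15,0],[0,0,0,15,20,25,0],[0,0,0,1,1,30,0],[0,0,0,0,0,30,0],[0,0,0,0,0,20,0],[0,0,0,0,0,0,0]]'
python3 - <<'E'
from h import *
print(sense()["eef_pos"].round(1),sense()["tcp_rot"])
E
```

```text
clock: 2.47
eef_pos: [470.4, -372.6, 228.7]
tcp_rot: [3.141, 0.003, 1.577]
contact_force: [-1.1, 1.1, 0.4]
opening: 0.999
[ 470.4 -372.6  228.7] [3.14079828e+00 2.63903138e-03 1.57673805e+00]
```

```bash
python3 -m creep '[[0,0,0,0,-1,20,0],[0,0,0,0,0,13,0],[0,0,0,0,0,0,0]]'; python3 -m creep '[[0,0,0,0,0,0,0.6],[0,0,0,0,0,0,0.8],[0,0,0,0,0,0,1],[0,0,0,0,0,0,1],[0,0,0,0,0,0,1],[0,0,0,0,0,0,1]]' 60
```

```text
clock: 2.72
eef_pos: [469.0, -374.5, 196.7]
tcp_rot: [3.141, 0.003, 1.575]
contact_force: [-1.1, 0.3, 0.5]
opening: 0.998
clock: 3.22
eef_pos: [469.5, -376.5, 202.0]
tcp_rot: [3.137, 0.006, 1.574]
contact_force: [0.2, 1.0, -7.3]
opening: 0.4
```

Run:
```python
from h import *
s=sense();print(s["eef_pos"].round(1),s["tcp_rot"],s["contact_force"],s["opening"],s["wrist_torque"])
f=grab_frame("scene");crop(f,40,110,150,120,5,"s3")
```

```text
[ 469.5 -376.5  202. ] [3.13742163 0.00614176 1.573882  ] [ 0.2309665   0.96766504 -7.31912234] 0.40026251656974465 [ 0.03069206 -0.03365768  0.00746054]
```

View pics/s3.png

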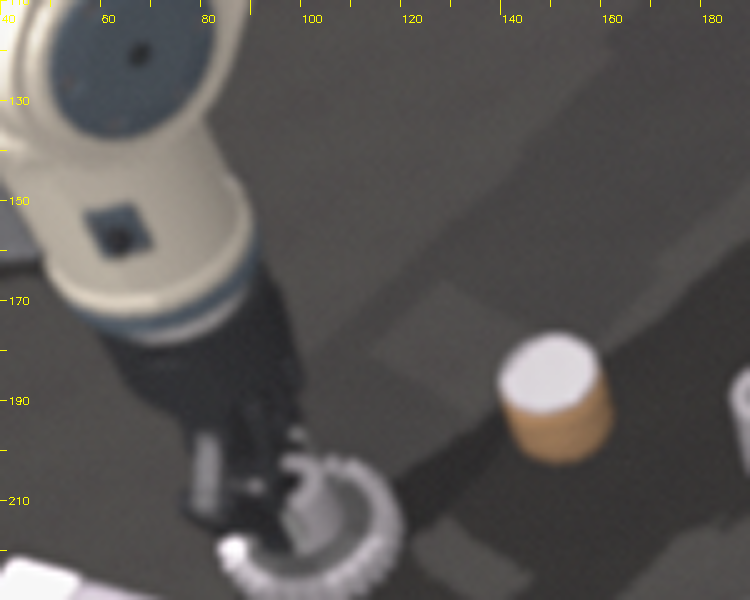

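Jaws closed on the hub. The −7 N suggests the gear's weight is already carried. Lifting.

```bash
python3 -m creep '[[0,0,0,0,0,-15,1],[0,0,0,0,0,-25,1],[0,0,0,0,0,-25,1],[0,0,0,10,0,-20,1],[0,0,0,20,4,0,1],[0,0,0,30,8,0,1],[0,0,0,30,8,0,1],[0,0,0,30,8,0,1],[0,0,0,30,8,0,1],[0,0,0,30,8,0,1]]'
python3 - <<'E'
from h import *
f=grab_frame("scene");crop(f,40,110,160,120,5,"s4")
E
```

```text
clock: 4.1
eef_pos: [509.6, -192.4, 285.4]
tcp_rot: [-3.138, 0.002, 1.567]
contact_force: [0.0, 0.3, -8.0]
opening: 0.4
```

View pics/s4.png

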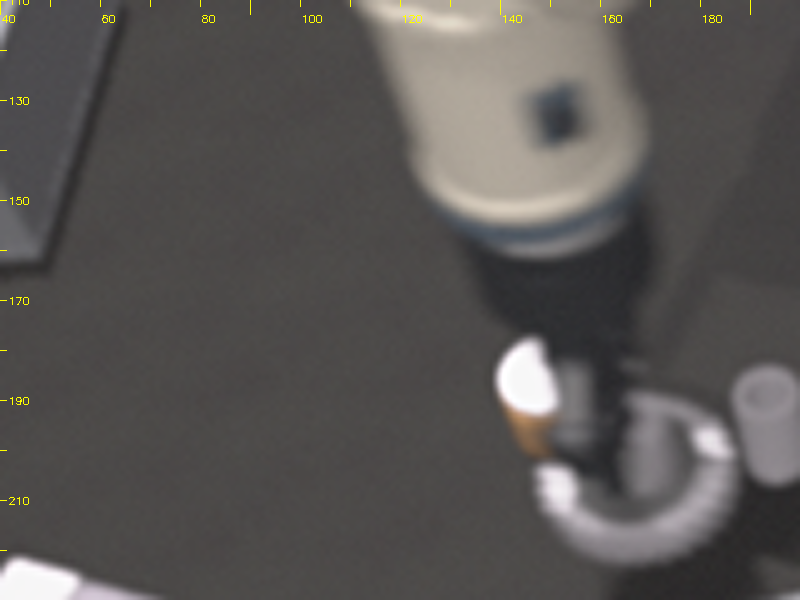

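```bash
python3 -m creep '[[0,0,0,33,8,0,1],[0,0,0,35,8,0,1],[0,0,0,36,9,0,1],[0,0,0,36,9,0,1],[0,0,0,36,9,0,1],[0,0,0,36,9,0,1],[0,0,0,36,9,0,1],[0,0,0,36,9,0,1],[0,0,0,36,9,0,1],[0,0,0,36,9,0,1]]'; python3 -m creep '[[0,0,0,30,6,0,1],[0,0,0,25,6,0,1],[0,0,0,0,0,0,1]]'
```

```text
clock: 4.98
eef_pos: [596.8, 181.6, 279.4]
tcp_rot: [-3.126, 0.001, 1.565]
contact_force: [1.5, -0.5, -7.6]
opening: 0.405
clock: 5.23
eef_pos: [609.3, 246.4, 277.3]
tcp_rot: [-3.126, -0.001, 1.569]
contact_force: [0.1, -1.0, -7.6]
opening: 0.397
```

```bash
python3 -m creep '[[-0.016,0,0,3,3,30,1],[0,0,0,0,0,10,1],[0,0,0,0,0,0,1]]'
python3 - <<'E'
from h import *
f=grab_frame("wrist");crop(f,0,0,512,384,1,"w2"); np.save("w2.npy",f,allow_pickle=True)
f=grab_frame("top");crop(f,130,80,130,100,6,"t2"); 
for p in [(-77,-12),(-77,100),(33,-12),(33,100)]:
    c,s=np.cos(-.05),np.sin(-.05); w=[632.5+c*p[0]-s*p[1],204.3+s*p[0]+c*p[1],16]
    print(np.round(w,1),proj(f,w).round(1), proj(np.load("w2.npy",allow_pickle=True).item(),w).round(1))
E
```

```text
clock: 5.48
eef_pos: [611.1, 252.2, 235.0]
tcp_rot: [-3.141, -0.001, 1.574]
contact_force: [-0.4, 0.1, -8.2]
opening: 0.399
[555.  196.2  16. ] [197.8 160.4] [177.9 281.4]
[560.6 308.   16. ] [157.3 159.6] [173.7 129.7]
[664.9 190.7  16. ] [199.2 121.5] [323.9 288. ]
[670.5 302.5  16. ] [159.2 120.7] [344.9 138.8]
```

View pics/w2.png

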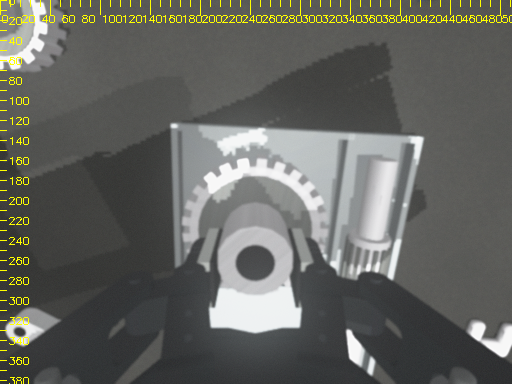

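View pics/t2.png

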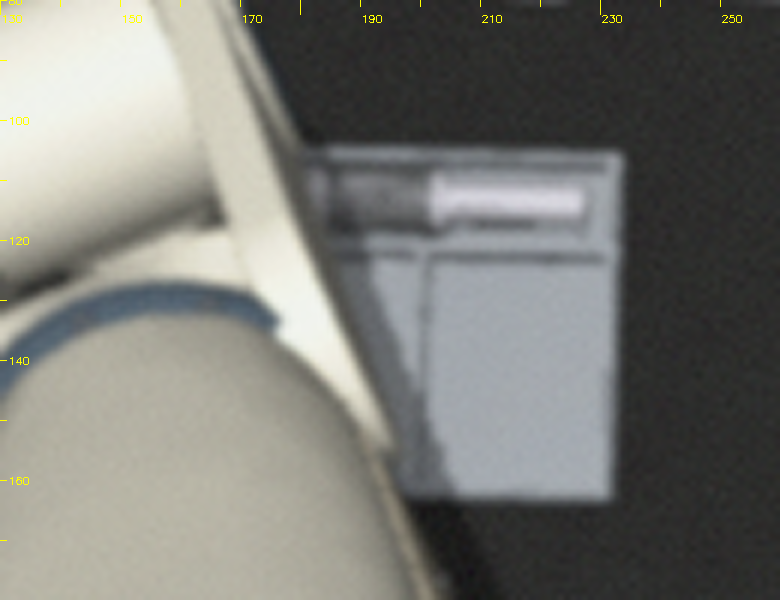

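Wrist view: the gear sits centred over the wide bay, between the bay walls at about x=176 and x=343 px. Descending, then slowing for contact.

```bash
python3 -m creep '[[0,0,0,-2,1,14,1],[0,0,0,0,0,10,1],[0,0,0,0,0,2,1],[0,0,0,0,0,0,1]]'; python3 -m creep '[[0,0,0,0,0,1,1]]';python3 -m creep '[[0,0,0,0,0,1,1]]'
```

```text
clock: 5.92
eef_pos: [613.4, 247.7, 210.7]
tcp_rot: [3.14, -0.002, 1.571]
contact_force: [-0.1, -0.0, -7.4]
opening: 0.401
clock: 6.0
eef_pos: [613.5, 247.4, 209.6]
tcp_rot: [3.14, -0.002, 1.57]
contact_force: [0.9, 0.1, -7.2]
opening: 0.398
clock: 6.08
eef_pos: [613.7, 247.2, 208.8]
tcp_rot: [3.14, -0.002, 1.57]
contact_force: [-0.0, -0.9, -6.7]
opening: 0.4
```

```bash
for i in 1 2; do :; done; python3 -m creep '[[0,0,0,0.2,0,1.5,1],[0,0,0,0.2,0,1,1]]';python3 -m creep '[[0,0,0,0.2,0,1.2,1]]';python3 -m creep '[[0,0,0,0.2,0,1.2,1]]'
```

```text
clock: 6.25
eef_pos: [614.0, 247.5, 206.7]
tcp_rot: [3.139, -0.002, 1.569]
contact_force: [-0.2, -1.9, -5.3]
opening: 0.398
clock: 6.33
eef_pos: [614.1, 247.4, 206.2]
tcp_rot: [3.139, -0.001, 1.57]
contact_force: [-3.1, -7.8, 7.6]
opening: 0.404
clock: 6.42
eef_pos: [614.2, 247.3, 206.0]
tcp_rot: [3.139, -0.001, 1.57]
contact_force: [-4.6, -6.2, 7.4]
opening: 0.397
```

Contact at TCP z≈206 (force went from −7 to +7 N). Releasing.

```bash
python3 -m creep '[[0,0,0,0,0,0,0.3],[0,0,0,0,0,0,0.3],[0,0,0,0,0,0,0.3],[0,0,0,0,0,-4,0.3],[0,0,0,0,0,-20,0.3],[0,0,0,0,0,-30,0.2],[0,0,0,0,0,-30,0]]'
python3 - <<'E'
from h import *
f=grab_frame("scene");crop(f,270,170,160,120,5,"s5")
f=grab_frame("wrist");crop(f,0,0,512,384,1,"w3")
E
```

```text
clock: 7.0
eef_pos: [613.8, 247.8, 290.8]
tcp_rot: [3.14, -0.001, 1.57]
contact_force: [-0.3, 0.1, -0.2]
opening: 0.916
```

View pics/s5.png

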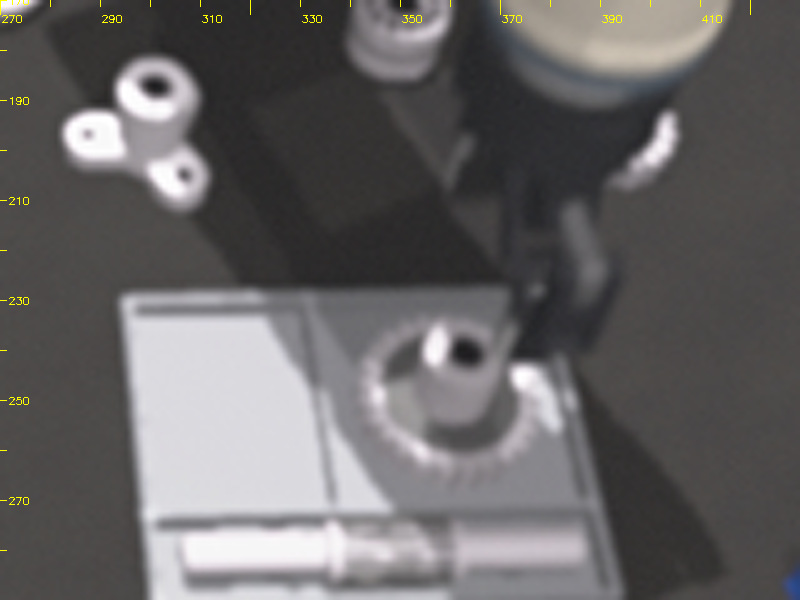

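View pics/w3.png

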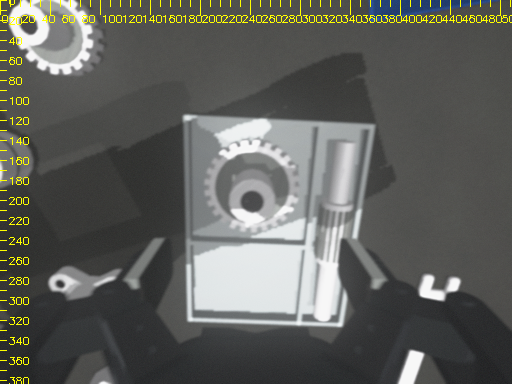

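Gear lies flat inside the wide bay, teeth clear of all walls (wrist view: hub at (252,200)). Next, the bearing.

```bash
python3 -m creep '[[0,0,0,3,-28,0,0],[0,0,0,4,-34,0,0],[0,0,0,4,-34,0,0],[0,0,0,4,-34,0,0],[0,0,0,4,-34,0,0],[0,0,0,4,-34,0,0],[0,0,0,3,-25,0,0],[0,0,0,0,0,0,0]]'
python3 - <<'E'
from h import *
f=grab_frame("wrist");crop(f,0,0,512,384,1,"w4");s=sense()
print(s["eef_pos"],s["tcp_rot"],proj(f,[387.5,273.8,36]));np.save("w4.npy",f,allow_pickle=True)
E
```

```text
clock: 7.77
eef_pos: [386.3, 274.9, 294.4]
tcp_rot: [3.119, -0.01, 1.567]
contact_force: [-0.2, -0.2, -0.2]
opening: 0.996
[388.11673871 275.27181781 294.88702701] [ 3.11731266 -0.01098316  1.5676064 ] [247.33063728 198.48841175]
```

View pics/w4.png

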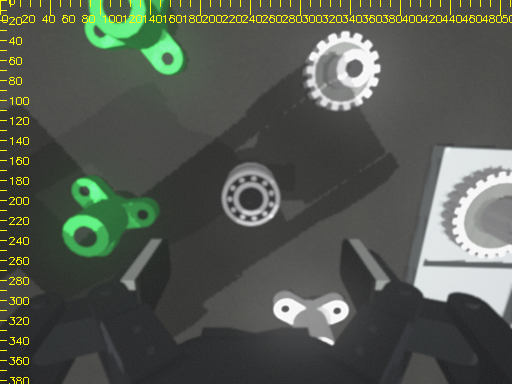

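Wrist view: bearing top at (251,198), within 4 px of the prediction. The gear grasp showed the tips reach farther forward as the jaws close, so I'll grip at TCP z≈189.

```bash
python3 -m creep '[[0.024,-0.011,0,-1,0,20,0],[0,0,0,0,0,30,0],[0,0,0,0,0,30,0],[0,0,0,0,0,15,0],[0,0,0,0,0,0,0]]'
python3 - <<'E'
from h import *
s=sense()
print(s["eef_pos"],s["tcp_rot"])
E
```

```text
clock: 8.23
eef_pos: [395.5, 277.6, 200.0]
tcp_rot: [3.129, -0.008, 1.569]
contact_force: [-0.3, -0.7, 0.3]
opening: 1.002
[395.54739838 277.62900785 199.99817758] [ 3.12875704 -0.00837188  1.56936665]
```

```bash
python3 -m creep '[[0.012,-0.008,0,-3.5,-7,5,0],[0,0,0,0,0,5,0],[0,0,0,0,0,0,0]]'
python3 - <<'E'
from h import *
s=sense()
print(s["eef_pos"],s["tcp_rot"])
E
```

```text
clock: 8.48
eef_pos: [390.6, 274.3, 189.8]
tcp_rot: [3.141, -0.0, 1.568]
contact_force: [-0.2, 0.4, 0.4]
opening: 1.0
[390.55258235 274.26171991 189.75847524] [ 3.14058785e+00 -3.49540130e-04  1.56819495e+00]
```

```bash
python3 -m creep '[[0,0,0,0,-1,0,0.4],[0,0,0,0,0,0,0.6],[0,0,0,0,0,0,1],[0,0,0,0,0,0,1],[0,0,0,0,0,0,1]]' 40; python3 -m creep '[[0,0,0,0,0,-1,1]]';python3 -m creep '[[0,0,0,0,0,-10,1],[0,0,0,0,0,-15,1]]'
```

```text
clock: 8.9
eef_pos: [390.5, 274.8, 192.7]
tcp_rot: [3.137, -0.003, 1.568]
contact_force: [-0.4, 0.1, -3.0]
opening: 0.54
clock: 8.98
eef_pos: [390.5, 274.8, 193.8]
tcp_rot: [3.137, -0.003, 1.568]
contact_force: [-0.3, -0.2, -2.3]
opening: 0.544
clock: 9.15
eef_pos: [389.4, 274.1, 218.0]
tcp_rot: [3.14, -0.0, 1.568]
contact_force: [-0.2, 0.4, -2.3]
opening: 0.541
```

```bash
python3 -m creep '[[0,0,0,0,0,-25,1],[0,0,0,-8,12,-25,1],[0,0,0,-15,26,-5,1],[0,0,0,-18,32,0,1],[0,0,0,-18,32,0,1],[0,0,0,-18,32,0,1],[0,0,0,-18,32,0,1],[0,0,0,-16,28,0,1],[0,0,0,-9,15,0,1],[0,0,0,0,0,0,1]]'
python3 - <<'E'
from h import *
s=sense()
print(s["eef_pos"],s["tcp_rot"],s["opening"],s["contact_force"])
E
```

```text
clock: 9.98
eef_pos: [605.9, 147.6, 286.5]
tcp_rot: [3.134, -0.001, 1.573]
contact_force: [0.2, -0.4, -3.1]
opening: 0.539
[605.8521732  147.5512804  286.53639239] [ 3.13373546e+00 -1.47111862e-03  1.57320588e+00] 0.5393989078368903 [ 0.19276402 -0.35724684 -3.1185655 ]
```

```bash
python3 -m creep '[[0.007,0,0.04,0,1,20,1],[0,0,0,0,0,30,1],[0,0,0,0,0,20,1],[0,0,0,0,0,0,1]]'
python3 - <<'E'
from h import *
s=sense()
print(s["eef_pos"],s["tcp_rot"],s["opening"],s["contact_force"])
f=grab_frame("wrist");crop(f,0,0,512,384,1,"w5")
f=grab_frame("scene");crop(f,270,170,160,120,5,"s6")
E
```

```text
clock: 10.32
eef_pos: [608.3, 146.6, 218.5]
tcp_rot: [3.137, -0.003, 1.528]
contact_force: [-0.8, -0.5, -3.4]
opening: 0.545
[608.33641759 146.62240115 218.48734519] [ 3.13685371e+00 -2.99487898e-03  1.52792689e+00] 0.5452545860086898 [-0.8149161  -0.51186271 -3.38621968]
```

View pics/w5.png

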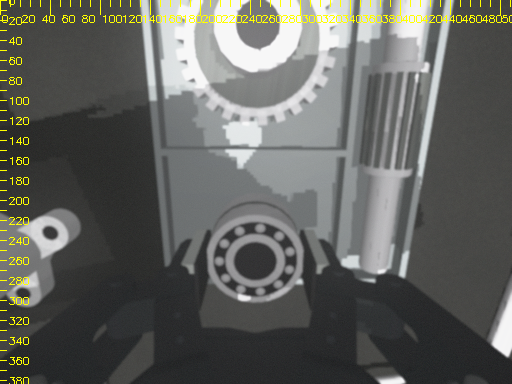

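View pics/s6.png

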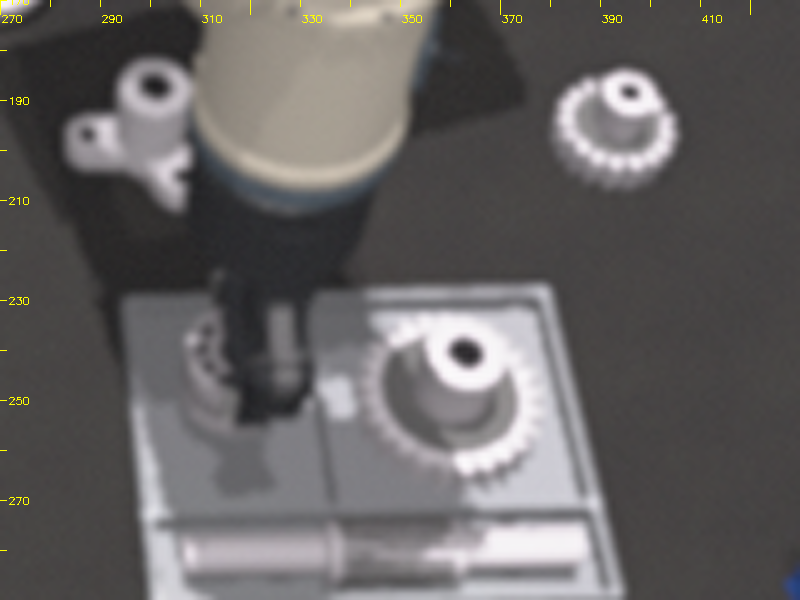

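Bearing is centred between the bay walls (165–345 px) and clear of the divider (y≈150). Lowering.

```bash
python3 -m creep '[[0.004,-0.003,0,0.5,0,12,1],[0,0,0,0,0,5,1],[0,0,0,0,0,0,1]]'; python3 -m creep '[[0,0,0,0,0,1.5,1]]';python3 -m creep '[[0,0,0,0,0,1.5,1]]'
```

```text
clock: 10.67
eef_pos: [610.5, 148.6, 207.4]
tcp_rot: [3.133, -0.002, 1.529]
contact_force: [-0.2, -0.3, -2.5]
opening: 0.543
clock: 10.75
eef_pos: [610.6, 148.9, 206.5]
tcp_rot: [3.132, -0.002, 1.53]
contact_force: [0.2, -0.3, -2.9]
opening: 0.543
clock: 10.83
eef_pos: [610.8, 149.0, 205.4]
tcp_rot: [3.132, -0.003, 1.53]
contact_force: [-0.7, -0.0, -3.1]
opening: 0.545
```

```bash
python3 -m creep '[[0.008,-0.003,0,-1,-1,5,1],[0,0,0,0,-0.5,3,1],[0,0,0,0,0,0,1]]'; python3 -m creep '[[0,0,0,0,0,1.5,1]]';python3 -m creep '[[0,0,0,0,0,1.2,1]]'
```

```text
clock: 11.08
eef_pos: [609.5, 148.2, 197.4]
tcp_rot: [3.139, 0.0, 1.53]
contact_force: [0.3, -0.1, -3.2]
opening: 0.545
clock: 11.17
eef_pos: [609.6, 148.1, 196.0]
tcp_rot: [3.139, 0.0, 1.53]
contact_force: [-3.0, -4.0, 30.2]
opening: 0.542
clock: 11.25
eef_pos: [609.7, 148.1, 196.0]
tcp_rot: [3.139, 0.0, 1.53]
contact_force: [-8.6, -2.8, 24.3]
opening: 0.543
```

```bash
python3 -m creep '[[0,0,0,0,0,0,0.32],[0,0,0,0,0,0,0.32],[0,0,0,0,0,0,0.3],[0,0,0,0,0,-10,0.3],[0,0,0,0,0,-25,0.3],[0,0,0,0,0,-35,0.3],[0,0,0,-5,-10,-30,0]]'
python3 - <<'E'
from h import *
f=grab_frame("scene");crop(f,270,170,160,120,5,"s7")
E
```

```text
clock: 11.83
eef_pos: [598.8, 143.6, 295.5]
tcp_rot: [-3.137, 0.002, 1.53]
contact_force: [0.6, 0.6, -0.2]
opening: 0.822
```

View pics/s7.png

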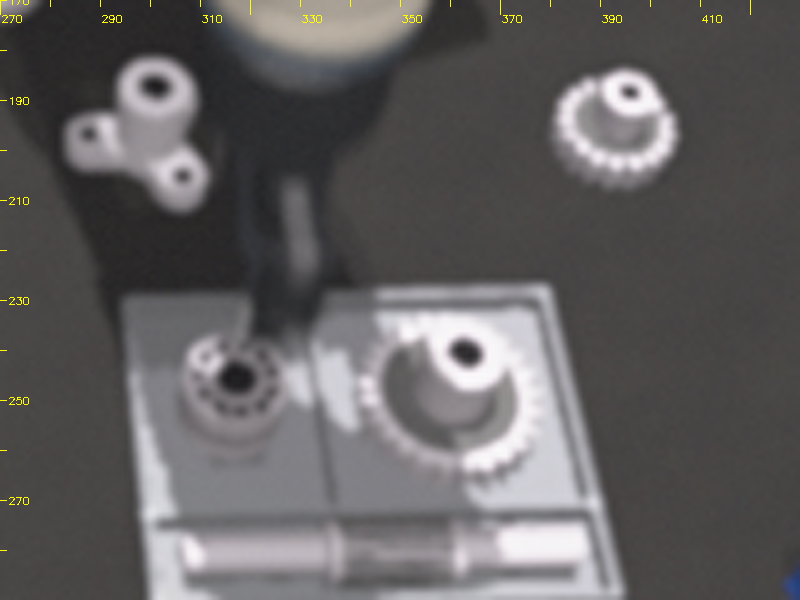

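Bearing stands flat in the narrow bay (scene view (317,246) native). Now the flange.

```bash
python3 -m creep '[[0,0,-0.04,-2,-26,0,0],[0,0,0,-3,-33,0,0],[0,0,0,-3,-33,0,0],[0,0,0,-3,-33,0,0],[0,0,0,-2,-22,5,0],[0,0,0,0,0,10,0],[0,0,0,0,0,0,0]]'
python3 - <<'E'
from h import *
f=grab_frame("wrist");crop(f,0,0,512,384,1,"w6");s=sense()
print(s["eef_pos"],s["tcp_rot"],proj(f,[447.8,130.4,54]))
E
```

```text
clock: 12.47
eef_pos: [446.9, 130.3, 293.2]
tcp_rot: [3.126, -0.003, 1.571]
contact_force: [1.4, 0.7, 0.6]
opening: 1.001
[447.3760236  130.36016519 293.76683339] [ 3.12574299e+00 -2.68367440e-03  1.57097404e+00] [248.88116514 202.53982229]
```

View pics/w6.png

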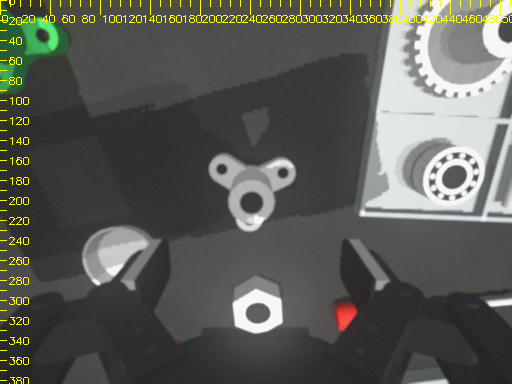

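Wrist view: flange hub at (252,202), as predicted. Nut at (257,312) is well clear.

```bash
python3 -m creep '[[0.015,-0.003,0,0,0,20,0],[0,0,0,0,0,30,0],[0,0,0,0,0,25,0],[0,0,0,0,0,0,0]]'
python3 - <<'E'
from h import *
s=sense()
print(s["eef_pos"],s["tcp_rot"])
E
```

```text
clock: 12.85
eef_pos: [454.8, 131.9, 220.3]
tcp_rot: [3.13, -0.003, 1.571]
contact_force: [-0.8, -0.7, 0.1]
opening: 0.997
[454.77559864 131.85548531 220.29028089] [ 3.12962105e+00 -2.83172962e-03  1.57053645e+00]
```

```bash
python3 -m creep '[[0.012,-0.003,0,-1.5,-7,8,0],[0,0,0,0,0,10,0],[0,0,0,0,0,0,0]]'
python3 - <<'E'
from h import *
s=sense()
print(s["eef_pos"],s["tcp_rot"])
E
```

```text
clock: 13.1
eef_pos: [450.3, 130.7, 202.3]
tcp_rot: [3.141, 0.0, 1.57]
contact_force: [-0.0, -0.2, 0.2]
opening: 1.002
[450.30464197 130.74694981 202.29121392] [3.14106998e+00 1.43992326e-05 1.56996706e+00]
```

```bash
python3 -m creep '[[0,0,0,0,-1,0,0.4],[0,0,0,0,0,0,0.7],[0,0,0,0,0,0,1],[0,0,0,0,0,0,1],[0,0,0,0,0,0,1],[0,0,0,0,0,0,1]]' 50; python3 -m creep '[[0,0,0,0,0,-10,1],[0,0,0,0,0,-15,1],[0,0,0,0,0,-25,1],[0,0,0,0,0,-25,1],[0,0,0,0,0,-10,1],[0,0,0,0,0,0,1]]'
python3 - <<'E'
from h import *
f=grab_frame("scene");crop(f,220,110,160,120,5,"s8")
E
```

```text
clock: 13.6
eef_pos: [450.2, 131.0, 205.1]
tcp_rot: [3.138, -0.001, 1.57]
contact_force: [0.4, -0.4, -5.2]
opening: 0.404
clock: 14.1
eef_pos: [448.2, 130.5, 294.8]
tcp_rot: [-3.14, 0.001, 1.57]
contact_force: [0.7, -0.3, -5.0]
opening: 0.398
```

View pics/s8.png

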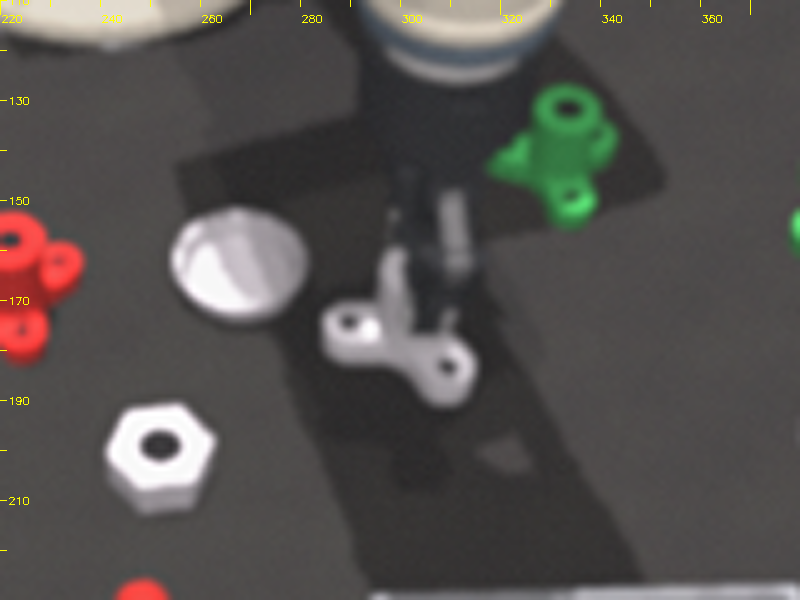

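```bash
python3 -m creep '[[0,0,0,-22,9,0,1],[0,0,0,-34,14,0,1],[0,0,0,-34,14,0,1],[0,0,0,-34,14,0,1],[0,0,0,-34,14,0,1],[0,0,0,-34,14,0,1],[0,0,0,-34,14,0,1],[0,0,0,-34,14,0,1],[0,0,0,-34,14,0,1],[0,0,0,-34,14,0,1]]'; python3 -m creep '[[0,0,0,-30,12,0,1],[0,0,0,-18,8,0,1],[0,0,0,0,0,0,1],[0,0,0,0,0,0,1]]'
```

```text
clock: 14.98
eef_pos: [582.0, -206.2, 283.3]
tcp_rot: [-3.126, -0.004, 1.579]
contact_force: [-0.2, 0.7, -3.9]
opening: 0.404
clock: 15.32
eef_pos: [603.1, -264.1, 276.2]
tcp_rot: [-3.122, -0.004, 1.573]
contact_force: [-1.2, 0.9, -5.9]
opening: 0.404
```

```bash
python3 -m creep '[[-0.019,-0.004,0,12,2.5,15,1],[0,0,0,0,0,25,1],[0,0,0,0,0,0,1]]'
python3 - <<'E'
from h import *
s=sense()
print(s["eef_pos"],s["tcp_rot"],s["opening"],s["contact_force"])
f=grab_frame("wrist");crop(f,0,0,512,384,1,"w7")
f=grab_frame("scene");crop(f,90,180,160,120,5,"s9")
E
```

```text
clock: 15.57
eef_pos: [603.7, -250.7, 232.9]
tcp_rot: [-3.138, -0.001, 1.572]
contact_force: [-2.3, 1.0, -5.6]
opening: 0.399
[ 603.73566127 -250.68289493  232.90678957] [-3.13826717e+00 -1.33453315e-03  1.57203697e+00] 0.3989586473422575 [-2.28640995  0.97399512 -5.57085997]
```

View pics/w7.png

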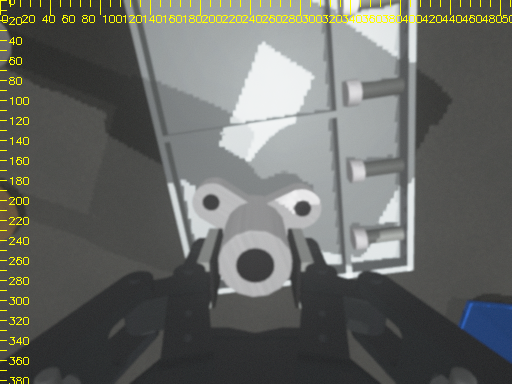

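View pics/s9.png

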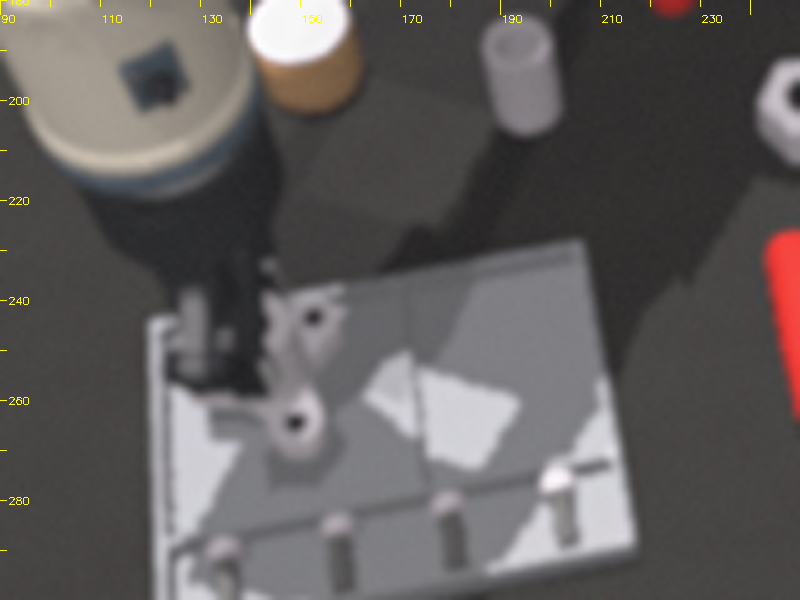

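```bash
python3 -m creep '[[-0.003,-0.001,0,0,1.5,12,1],[0,0,0,0,0,7,1],[0,0,0,0,0,0,1]]'; python3 -m creep '[[0,0,0,0,0,1.5,1]]';python3 -m creep '[[0,0,0,0,0,1.5,1]]'
```

```text
clock: 15.92
eef_pos: [608.0, -250.6, 219.3]
tcp_rot: [3.134, 0.003, 1.574]
contact_force: [-0.3, 0.4, -4.4]
opening: 0.401
clock: 16.0
eef_pos: [608.3, -250.6, 218.1]
tcp_rot: [3.134, 0.003, 1.574]
contact_force: [0.4, 0.1, -4.2]
opening: 0.405
clock: 16.08
eef_pos: [608.4, -250.6, 216.8]
tcp_rot: [3.133, 0.003, 1.574]
contact_force: [0.0, -0.1, -5.4]
opening: 0.402
```

```bash
python3 -m creep '[[0.008,0.003,0,0,-2.5,5,1],[0,0,0,0,0,1.5,1],[0,0,0,0,0,0,1]]'; python3 -m creep '[[0,0,0,0,0,1.2,1]]';python3 -m creep '[[0,0,0,0,0,1.2,1]]'
```

```text
clock: 16.33
eef_pos: [605.9, -250.9, 210.3]
tcp_rot: [3.141, 0.0, 1.574]
contact_force: [-0.6, -0.3, -4.6]
opening: 0.402
clock: 16.42
eef_pos: [605.9, -251.0, 209.2]
tcp_rot: [3.141, 0.0, 1.573]
contact_force: [-0.6, -0.2, -4.7]
opening: 0.401
clock: 16.5
eef_pos: [605.9, -251.0, 208.7]
tcp_rot: [3.141, 0.0, 1.573]
contact_force: [-6.6, 3.5, 14.6]
opening: 0.402
```

Contact at 208.7 (rest height expected ≈209). Releasing.

```bash
python3 -m creep '[[0,0,0,0,0,0,0.3],[0,0,0,0,0,0,0.3],[0,0,0,0,0,0,0.3],[0,0,0,0,0,-8,0.3],[0,0,0,0,0,-25,0.3],[0,0,0,0,0,-30,0.2],[0,0,0,0,-5,-30,0],[0,0,0,0,0,0,0]]'
python3 - <<'E'
from h import *
f=grab_frame("scene");crop(f,90,180,160,120,5,"s10")
f=grab_frame("wrist");crop(f,0,0,512,384,1,"w8")
E
```

```text
clock: 17.17
eef_pos: [601.7, -251.5, 308.1]
tcp_rot: [3.139, 0.001, 1.573]
contact_force: [1.0, -0.6, 1.5]
opening: 1.001
```

View pics/s10.png

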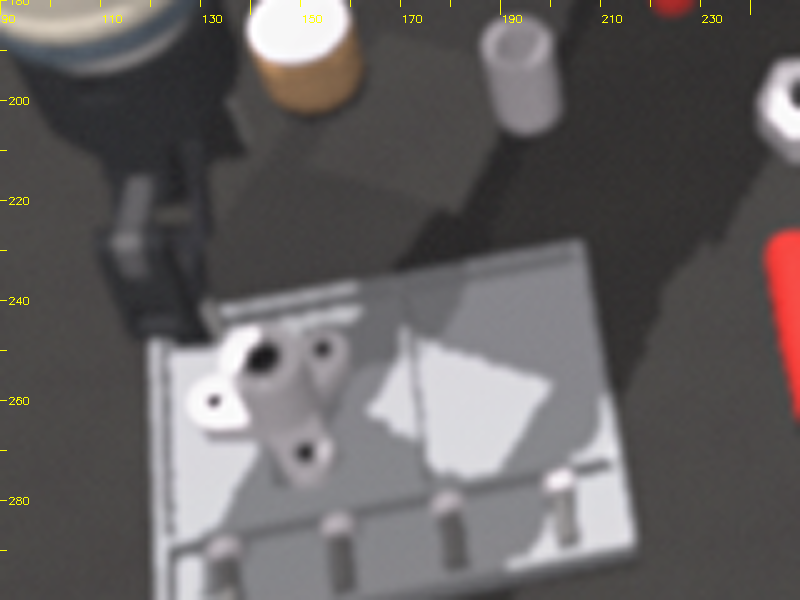

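View pics/w8.png

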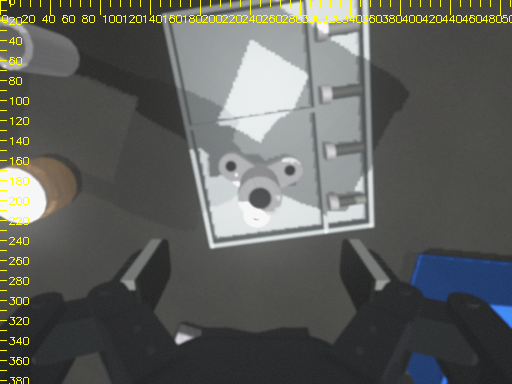

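Flange lies flat in the wide bay of the bolt tray, clear of walls. Now the sleeve.

```bash
python3 -m creep '[[0,0,0,15,-23,0,0],[0,0,0,19,-29,0,0],[0,0,0,19,-29,0,0],[0,0,0,19,-29,0,0],[0,0,0,19,-29,0,0],[0,0,0,17,-26,5,0],[0,0,0,0,0,5,0],[0,0,0,0,0,0,0]]'
python3 - <<'E'
from h import *
f=grab_frame("wrist");crop(f,0,0,512,384,1,"w9");s=sense()
print(s["eef_pos"],s["tcp_rot"],proj(f,[431.7,-140.4,56]))
E
```

```text
clock: 17.93
eef_pos: [425.6, -138.5, 286.8]
tcp_rot: [-3.133, -0.003, 1.572]
contact_force: [1.1, -0.2, 0.0]
opening: 1.001
[ 425.57642201 -138.50509802  286.82273538] [-3.13209941 -0.0032337   1.57217881] [263.51157686 209.01141971]
```

View pics/w9.png

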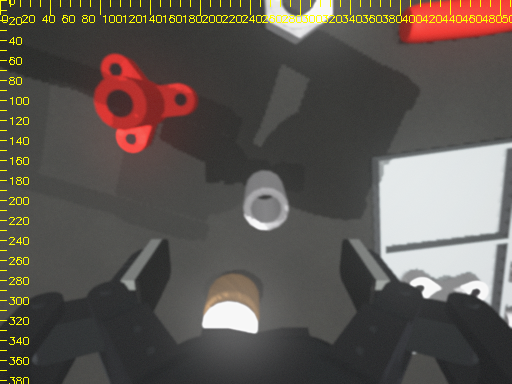

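```bash
python3 -m creep '[[-0.009,-0.003,0,-1,4,10,0],[0,0,0,0,0,25,0],[0,0,0,0,0,20,0],[0,0,0,0,0,0,0]]'
python3 - <<'E'
from h import *
s=sense()
print(s["eef_pos"],s["tcp_rot"])
E
```

```text
clock: 18.32
eef_pos: [434.3, -141.7, 231.0]
tcp_rot: [3.136, 0.002, 1.572]
contact_force: [-0.6, 0.8, 0.5]
opening: 1.001
[ 434.28685048 -141.66401023  230.97473716] [3.13594392e+00 1.93217451e-03 1.57182550e+00]
```

```bash
python3 -m creep '[[0.005,0.002,0,1,-2,12,0],[0,0,0,0,0,15,0],[0,0,0,0,0,0,0]]'
python3 - <<'E'
from h import *
s=sense()
print(s["eef_pos"],s["tcp_rot"])
E
```

```text
clock: 18.57
eef_pos: [435.5, -142.3, 203.6]
tcp_rot: [3.141, 0.0, 1.571]
contact_force: [-1.3, 0.2, -0.2]
opening: 1.002
[ 435.54699346 -142.34835339  203.56664201] [3.14070876e+00 7.34963375e-05 1.57108929e+00]
```

```bash
python3 -m creep '[[0,0,0,2,-3,0,0.1],[0,0,0,0,0,0,0.3],[0,0,0,0,0,0,0.5],[0,0,0,0,0,0,1],[0,0,0,0,0,0,1],[0,0,0,0,0,0,1]]' 40; python3 -m creep '[[0,0,0,0,0,0,1]]'; python3 -m creep '[[0,0,0,0,0,-10,1],[0,0,0,0,0,-15,1],[0,0,0,0,0,-25,1],[0,0,0,0,0,-20,1],[0,0,0,0,0,0,1]]'
python3 - <<'E'
from h import *
f=grab_frame("scene");crop(f,130,120,160,120,5,"s11")
E
```

```text
clock: 19.07
eef_pos: [434.9, -141.4, 207.3]
tcp_rot: [3.137, 0.001, 1.571]
contact_force: [-0.1, 0.5, -1.5]
opening: 0.372
clock: 19.15
eef_pos: [435.0, -141.4, 207.6]
tcp_rot: [3.137, 0.001, 1.571]
contact_force: [-0.1, 0.7, -1.6]
opening: 0.374
clock: 19.57
eef_pos: [433.7, -141.0, 281.4]
tcp_rot: [3.141, 0.0, 1.571]
contact_force: [0.8, -0.6, -1.9]
opening: 0.372
```

View pics/s11.png

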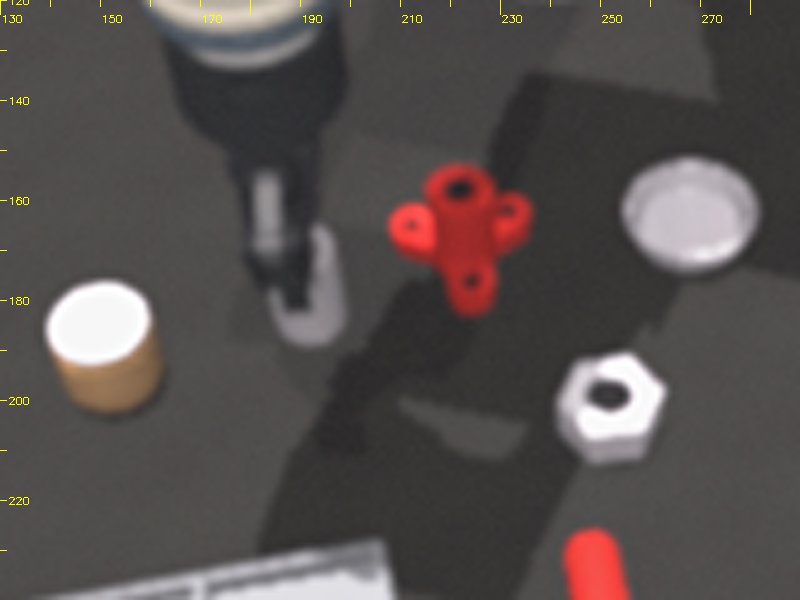

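```bash
python3 -m creep '[[0,0,0,-1,22,0,1],[0,0,0,-2,30,0,1],[0,0,0,-2,32,0,1],[0,0,0,-2,32,0,1],[0,0,0,-1,28,0,1],[0,0,0,0,14,0,1],[0,0,0,0,0,0,1],[0,0,0,0,0,0,1]]'
python3 - <<'E'
from h import *
s=sense()
print(s["eef_pos"],s["tcp_rot"],s["opening"])
E
```

```text
clock: 20.28
eef_pos: [593.6, -147.8, 272.5]
tcp_rot: [-3.133, -0.003, 1.57]
contact_force: [-0.5, 1.2, -1.5]
opening: 0.373
[ 593.62077841 -147.79236672  272.46976165] [-3.13295092e+00 -2.55330364e-03  1.57006323e+00] 0.3726968170853504
```

```bash
python3 -m creep '[[-0.009,-0.002,0,-2,-3,15,1],[0,0,0,0,0,20,1],[0,0,0,0,0,10,1],[0,0,0,0,0,0,1]]'
python3 - <<'E'
from h import *
s=sense()
print(s["eef_pos"],s["tcp_rot"],s["opening"],s["contact_force"])
f=grab_frame("wrist");crop(f,0,0,512,384,1,"w10")
f=grab_frame("scene");crop(f,90,180,160,120,5,"s12")
E
```

```text
clock: 20.62
eef_pos: [586.3, -149.3, 224.1]
tcp_rot: [-3.138, -0.002, 1.57]
contact_force: [-1.3, -0.6, -1.9]
opening: 0.375
[ 586.26424355 -149.33017669  224.06566031] [-3.13757443e+00 -1.50672890e-03  1.57009019e+00] 0.3749634372803699 [-1.2880612  -0.61902537 -1.85711684]
```

View pics/w10.png

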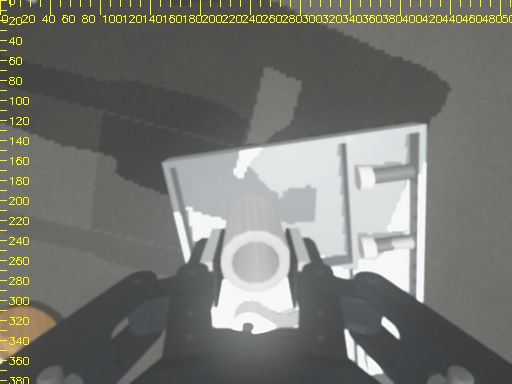

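View pics/s12.png

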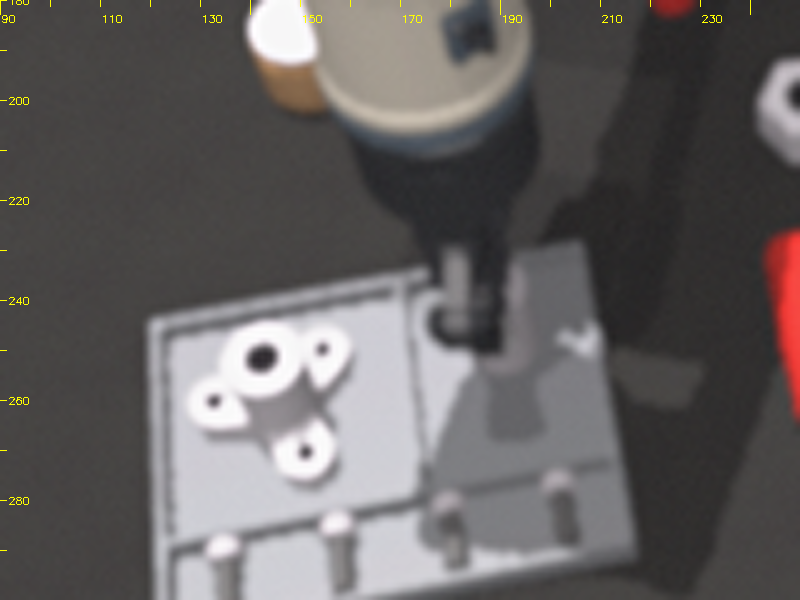

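```bash
python3 -m creep '[[-0.004,-0.001,0,-0.5,3,5,1],[0,0,0,0,0,2,1],[0,0,0,0,0,0,1]]'; python3 -m creep '[[0,0,0,0,0,1.5,1]]';python3 -m creep '[[0,0,0,0,0,1.5,1]]'
```

```text
clock: 20.97
eef_pos: [590.9, -150.3, 220.6]
tcp_rot: [3.136, 0.001, 1.57]
contact_force: [-1.0, -0.4, -1.8]
opening: 0.373
clock: 21.05
eef_pos: [591.2, -150.4, 219.7]
tcp_rot: [3.135, 0.001, 1.57]
contact_force: [-0.1, -0.3, -1.9]
opening: 0.374
clock: 21.13
eef_pos: [591.5, -150.5, 218.6]
tcp_rot: [3.134, 0.001, 1.57]
contact_force: [-0.1, -0.8, -1.8]
opening: 0.374
```

```bash
python3 -m creep '[[0.007,0.001,0,0,0,4,1],[0,0,0,0,0,1.5,1],[0,0,0,0,0,0,1]]'; python3 -m creep '[[0,0,0,0,0,1.2,1]]';python3 -m creep '[[0,0,0,0,0,1.2,1]]'
```

```text
clock: 21.38
eef_pos: [591.7, -150.5, 212.9]
tcp_rot: [3.141, 0.0, 1.57]
contact_force: [0.0, 0.7, -1.2]
opening: 0.373
clock: 21.47
eef_pos: [591.8, -150.5, 211.7]
tcp_rot: [3.141, 0.0, 1.57]
contact_force: [-0.1, -0.6, -1.8]
opening: 0.372
clock: 21.55
eef_pos: [591.8, -150.5, 210.5]
tcp_rot: [3.141, 0.001, 1.57]
contact_force: [-5.4, 0.3, 17.1]
opening: 0.372
```

Contact at 210.5. Releasing and backing off.

```bash
python3 -m creep '[[0,0,0,0,0,0,0.3],[0,0,0,0,0,0,0.3],[0,0,0,0,0,0,0.3],[0,0,0,0,0,-8,0.3],[0,0,0,0,0,-25,0.3],[0,0,0,0,0,-35,0.3],[0,0,0,0,-20,-30,0.3],[0,0,0,0,-35,-10,0.3],[0,0,0,0,-35,0,0.3],[0,0,0,0,-35,0,0.3]]';python3 -m creep '[[0,0,0,0,-35,0,0.3],[0,0,0,0,-30,0,0.3],[0,0,0,0,0,0,0.3],[0,0,0,0,0,0,0.3]]'
python3 - <<'E'
from h import *
f=grab_frame("scene");crop(f,80,155,160,120,5,"s13");crop(f,240,155,160,120,5,"s14")
f=grab_frame("top");crop(f,130,80,260,130,3,"t13")
E
```

```text
clock: 22.38
eef_pos: [469.4, -150.6, 326.7]
tcp_rot: [3.132, 0.003, 1.572]
contact_force: [-0.2, 0.1, 0.0]
opening: 0.699
clock: 22.72
eef_pos: [395.2, -149.6, 328.9]
tcp_rot: [3.131, 0.004, 1.571]
contact_force: [0.3, -0.5, 0.3]
opening: 0.702
```

View pics/s13.png

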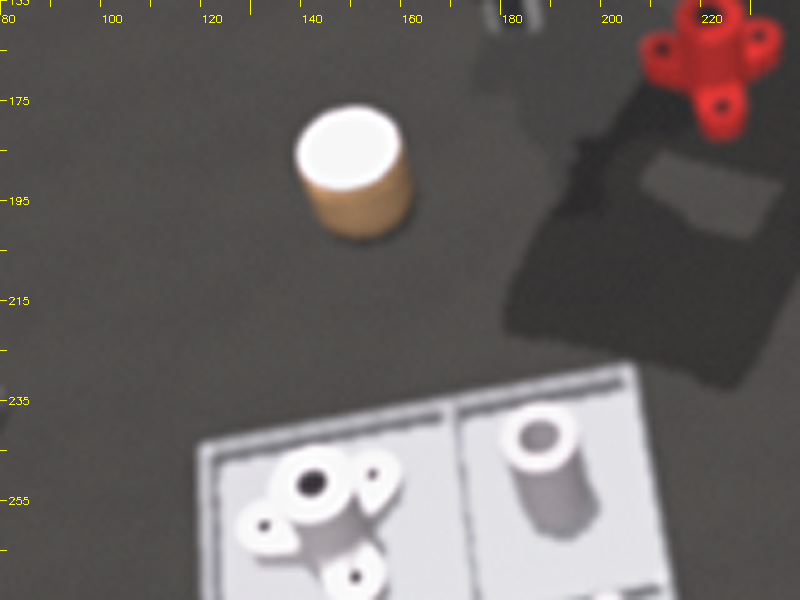

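View pics/s14.png

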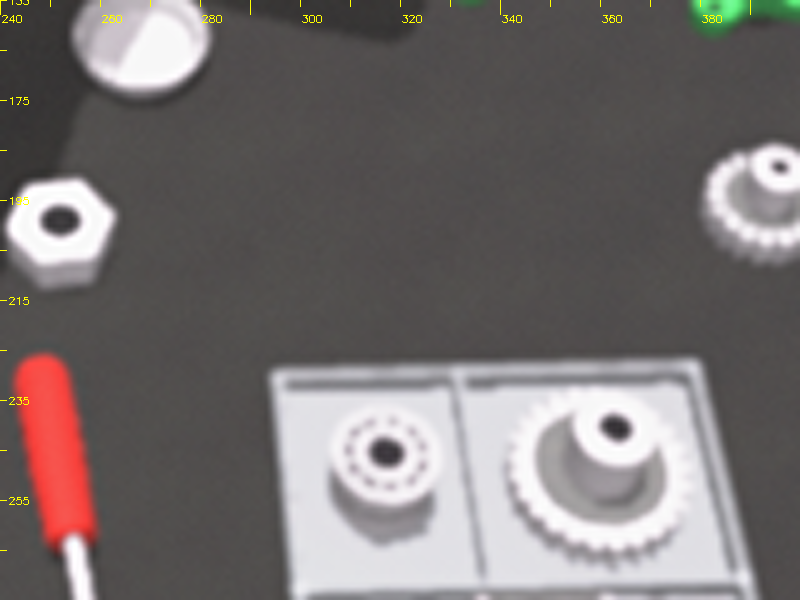

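View pics/t13.png

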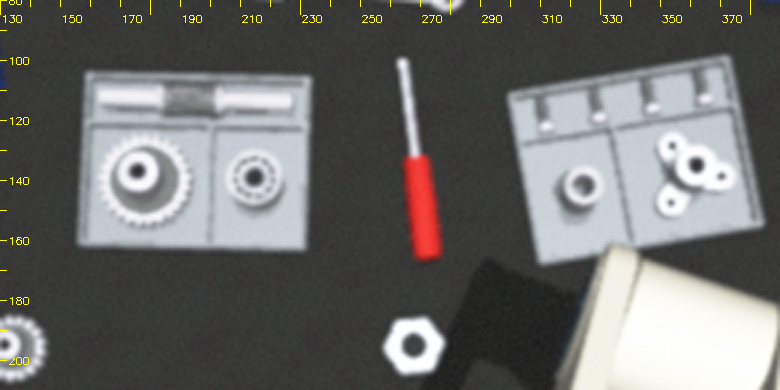

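Scene and top views show all four parts upright and flat inside their bays. The nut and small gear have not moved, and the arm is clear. Handing in.

```bash
python3 -c "
from rig import job,sense
print(sense()['clock']);print(job.sign_off())"
```

```text
22.8167
the job is handed in; nothing more can be done
None
```

Both kits are made up and the job was handed in at 22.8 s of the 90 s. I placed the parts in the order asked:

1. Large gear in the shaft tray's wide bay.
2. Bearing in the shaft tray's narrow bay.
3. Three-armed flange in the bolt tray's wide bay.
4. Sleeve in the bolt tray's narrow bay.

I lowered each part in small steps until the force showed floor contact, and only then opened the jaws. The strongest contact I read was about 30 N, when the bearing touched down.

**Last checks:** the final scene and top pictures show all four parts upright and flat, clear of the bay walls. The nut, the small gear and the coloured look-alikes were not touched, and the wrist force was about zero with the gripper backed away.

**Disagreements:**
- The cameras differed by 2–5 mm on positions. I mostly went with the top camera, which the wrist camera matched to within about 3 mm.
- The tool rose 3–5 mm while closing on each part, most at the gear, where the tips probably touched its disc. I gripped the flange higher to allow for this.

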